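# Reset a locked cam stop on the joinery bench

### The arm

A 6-joint arm with a two-finger parallel gripper is mounted at the origin on the work surface. World frame = base frame: x ahead of the robot, y to its left, z up, the work surface at z = 0. Lengths are in m, angles in rad, forces in N, time in s.
With the tool pointing down it reaches from about 0.375 to 0.975 m from the base axis. Payload 3.8 kg.
Tool frame: the origin (TCP) lies midway between the tips of the shut fingers; the grasp point (between the pads) lies 19 mm behind it; x points along the fingers, y is the direction in which the jaws open and shut, and the axes are right-handed (so a half turn about x gives the same grasp; the last joint's range is limited). The gripper opens to 88 mm and grips with 3 to 60 N. Pads are 18 mm wide; open, the fingers measure 123 mm over their backs; the gripper's body (75 mm by 187 mm) begins 45 mm behind the grasp point.
Start: joints at [1.108, 0.264, 1.604, -0, 1.274, -0.037], TCP at [0.279, 0.615, 0.239] pointing down, gripper open.
Joint ranges: [-2.63, 2.63], [-0.94, 2.18], [0.31, 2.57], [-1.31, 4.45], [0, 2.66], [-2.55, 2.55]. Speed limits (rad/s): [2.57, 2.57, 3.14, 3.14, 3.14, 3.14].

### API

Orientations are given as a rotation vector (axis times angle).
In Python, from cell import manip, inverse_kinematics, cams, order gives the robot as it stands. Calls block until the motion is done:
- manip.move_pose(position, orientation): joint-space move of the TCP to a pose.
- manip.move_linear(position, rate=0.15, rot=None): straight line of the TCP; rot=None keeps the orientation; rate is the mean speed in m/s.
- manip.set_joints(angles): joint-space move.
- manip.set_gripper(opening, force=None): finger opening in m; force is the grip in N (None keeps the last); returns when the fingers have stopped.
- manip.dwell(seconds).
- inverse_kinematics(position, orientation): joint angles nearest the present ones, or None.
- manip.state(): the state.
- cams.capture(name): name is "side" or "top" or "wrist"; returns a dict with "image" (384x512x3 uint8, blue, green, red), "z_map" (384x512 float32, m along the optical axis (not along the pixel's ray), 0 where there is no reading), "intrinsics" (3x3 intrinsics, pixels), "position" and "orientation" of the camera in the world; the wrist camera has in their place "T_tool_cam" (4x4, takes a point from camera to tool coordinates, whose origin is the TCP and whose axes are the tool frame's). Camera axes: x right, y down, z forward; pixel columns grow to the right and rows downward; lengths in m; the calibration is good to about 2 mm. A picture is of the moment at which its call begins: read the wrist's pose just before it.
A pose or a line that the arm cannot do raises manip.IKError and nothing moves.
- order.close_job(): hands the job in, once; it reports no verdict.
The state is a dict: "clock": time; "joint_pos": joint angles; "joint_velocities": joint speeds; "tau": joint torques, N m; "tool_pos": TCP position; "tcp_rot": TCP orientation; "contact_force": force on the tool from outside, world axes, zero at the start; "moment": the same for the moment, N m; "gripper_width": finger opening in m.
Only numpy, scipy, OpenCV 4.12 (cv2) and the standard library are available. Lean on these libraries where they do the work, as an engineer would, in place of code of your own. Each camera call takes 0.05 s, during which the arm holds its last target.

### The job

Re-set the cam stop that has the orange knob: swing its red-pegged lock ring lever counter-clockwise as far as it goes to loosen it, turn the orange knob until its white pointer points at the green flag, then swing the lock lever back clockwise fully home so that the setting is locked. Leave the other stop, with the blue knob, alone and let go of everything at the end.

Things in the scene. Friction and masses are not known exactly. Their poses are not given: they have to be found in the camera images.
- stop_peg (a point): Red upright round peg (16 mm thick, top 80 mm above the bench) on the lock ring's lever, stop with orange knob. Point: on the peg's axis, 14 mm below its top, 66 mm above the bench. It swings level on a 100 mm radius about the vertical axis through stop_knob, from tight 1.0 rad counter-clockwise from above to fully loose. Stays where left; friction 2 N. Lever's top face: 36 mm up.
- stop_lock (a joint): Angle of that lock ring (rad): 0 = tight, at its end stop; grows counter-clockwise seen from above; 1.0 = fully loose, at the other end stop. Turn the knob only while the ring is loose (at least 0.7); the setting counts as locked when the ring is back at 0.
- stop_knob (a point): Orange bar knob of the stop to set: 46 long (its x), 14 thick (its y), 36 mm high, top 118 mm above the bench. Point: on its vertical turning axis, 16 mm below the top. x axis: the way its white pointer points (74 mm up, reaching 63 mm out). Stays where left, friction 0.06 N m. Starts 0.45 to 1.45 rad clockwise of the green flag. Below: eccentric disc, lock ring, grey foot of 88 mm radius.
- mark_top (a point): Green flag, a fixed upright tab 12 mm wide on the foot of the orange-knobbed stop. Point: middle of its top, 78 mm above the bench, 76 mm from the stop's axis. Its x axis points straight away from that axis: the pointer is set when the knob's x axis points the same way.
- other: The other stop: same shape and size but a blue knob, with its own red peg and green flag, fixed beside the first, axes at least 270 mm apart. Origin: centre of its grey foot (88 mm radius), on the bench. Do not touch it.
Not all that is in view belongs to the job. What is shaped like the part that bears stop_peg but yellow is not meant.

How it is judged:
On the way, in this order (a step that is already met when the one before it is completed fails the run):
1. the lock ring is loosened while the pointer is still away from the flag (value of joint stop_lock above 0.7 rad and angle between the x axis of stop_knob and the x axis of mark_top, either way round above 0.3 rad), for 0.2 s.
2. with the lock ring loose, the pointer is brought to the green flag (value of joint stop_lock above 0.4 rad and angle between the x axis of stop_knob and the x axis of mark_top, either way round below 0.18 rad), for 0.3 s.
At the end, for the whole second after the job is handed in: The lock ring of the orange-knobbed stop is back home (within 0.13 rad, about 7 degrees, of its tight end stop) and the white pointer points at the green flag within 0.18 rad (10 degrees) (value of joint stop_lock below 0.13 rad and angle between the x axis of stop_knob and the x axis of mark_top, either way round below 0.18 rad); the robot touches nothing.
It fails at once if the stop with the blue knob is pushed or turned (contact force between any of the fingers, the arm and other above 2 N).
It also fails if it takes over 64 s, if anything falls off the work surface, if the arm or the gripper's body presses on something with over 40 N, if the wrist force passes 120 N, or if a joint passes its speed limit or range.

## Working session

There is one attempt and no reset: what is moved stays moved. The work goes in short steps, each a Python script; the robot and the scene stay as the last script left them, time stands still between calls to the robot, and variables do not carry over. Pictures are saved under pics/ and viewed, and the job is handed in when it is done.

```bash
mkdir -p pics; ls; python3 - <<'E'
from cell import manip,cams
import cv2,numpy as np
for n in("top","side"):
    c=cams.capture(n); cv2.imwrite(f"pics/{n}0.png",c["image"]); np.savez(f"{n}0.npz",**c)
    print(n,c["position"],c["orientation"],c["intrinsics"].tolist())
s=manip.state();print(s["clock"],s["tool_pos"],s["tcp_rot"])
E
```

```text
pics
top [0.46525583 0.01343263 0.7438704 ] [-2.19171483  2.20660569 -0.03519423] [[346.80086018455364, 0.0, 255.56213979681735], [0.0, 346.80086018455364, 191.0506298292745], [0.0, 0.0, 1.0]]
side [ 0.15597321 -0.39994144  0.60655362] [-2.19640845  0.7739342  -0.33738402] [[415.1460469486153, 0.0, 257.9239367558377], [0.0, 415.1460469486153, 195.14078956772389], [0.0, 0.0, 1.0]]
0.1 [0.27852968 0.61414494 0.2375356 ] [ 0.33239653  1.54532477 -0.33550058]
```

View pics/top0.png

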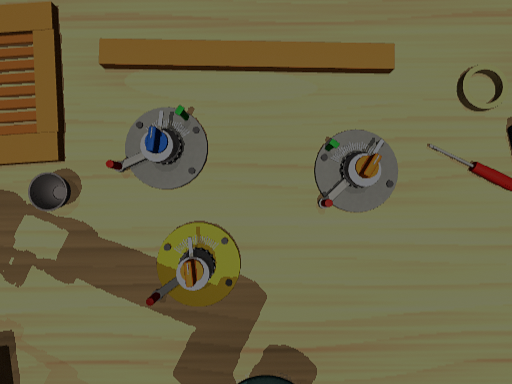

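View pics/side0.png

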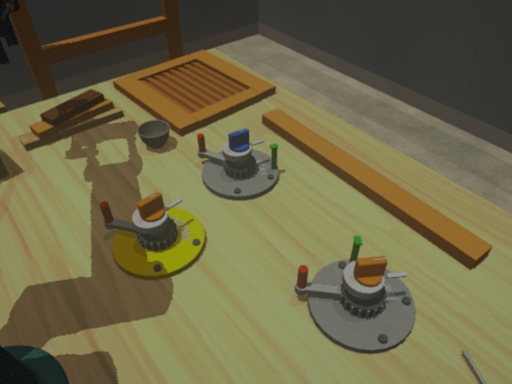

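Top view shows three candidates:
- The stop at (357,170) has a grey foot, an orange knob, a green flag at (333,145) and a red peg at (325,203).
- The stop at (198,264) has a yellow foot and an orange knob, so it is the decoy.
- The stop at (166,148) has the blue knob and must not be touched.

The first one fits the description. I'll enlarge it and measure.

```bash
cat > h.py <<'E'
import cv2,numpy as np
from scipy.spatial.transform import Rotation as R
def cloud(c,T=None):
    z=c["z_map"];K=c["intrinsics"]
    v,u=np.mgrid[:z.shape[0],:z.shape[1]]
    p=np.stack([(u-K[0,2])*z/K[0,0],(v-K[1,2])*z/K[1,1],z],-1)
    if T is None: Rm=R.from_rotvec(c["orientation"]).as_matrix();t=c["position"]
    else: Rm=T[:3,:3];t=T[:3,3]
    P=p@Rm.T+t; P[z==0]=np.nan
    return P
def masks(img):
    h=cv2.cvtColor(img,cv2.COLOR_BGR2HSV);H,S,V=[h[...,i].astype(int) for i in range(3)]
    return dict(red=((H<5)|(H>174))&(S>150)&(V>50),green=(H>45)&(H<80)&(S>130)&(V>40),orange=(H>5)&(H<18)&(S>150)&(V>70),
      white=(S<45)&(V>90))
E
python3 - <<'E'
from h import *
for n,(x0,x1,y0,y1) in dict(top=(300,410,120,220),side=(290,420,225,350)).items():
    c=dict(np.load(n+"0.npz"));P=cloud(c);im=c["image"]
    cv2.imwrite(f"pics/{n}crop.png",cv2.resize(im[y0:y1,x0:x1],None,fx=5 if n=="top" else 4,fy=5 if n=="top" else 4,interpolation=cv2.INTER_CUBIC))
    M=masks(im)
    print(n,"bench z",np.nanmedian(P[300:330,330:400,2]))
    for k,m in M.items():
        w=np.zeros_like(m);w[y0:y1,x0:x1]=m[y0:y1,x0:x1]
        q=P[w&np.isfinite(P[...,2])]
        q=q[q[:,2]>.05]
        if len(q):
            zt=np.percentile(q[:,2],90); t=q[q[:,2]>zt-.006]
            print(k,len(q),"zmax %.3f"%zt,"top med",np.median(t,0).round(4),"range",t.min(0).round(3),t.max(0).round(3))
c=dict(np.load("top0.npz"));P=cloud(c)
# foot: fit circle to grey non-bench
h=cv2.cvtColor(c["image"],cv2.COLOR_BGR2HSV)
m=((h[...,1]<60)).astype(np.uint8);m[:,:300]=0;m[:,410:]=0;m[:120]=0;m[220:]=0
cs,_=cv2.findContours(m,cv2.RETR_EXTERNAL,cv2.CHAIN_APPROX_NONE)
k=max(cs,key=cv2.contourArea);print("foot",cv2.minEnclosingCircle(k),cv2.fitEllipse(k))
(u,v),_=cv2.minEnclosingCircle(k)
Kf=P[115:225,300:415].reshape(-1,3);s=Kf[(Kf[:,2]>.006)&(Kf[:,2]<.02)];print(len(s),s.min(0),s.max(0),(s.min(0)+s.max(0))/2)
E
```

```text
top bench z 0.00011944002092156847
red 43 zmax 0.081 top med [ 0.4668 -0.121   0.0799] range [ 0.461 -0.129  0.077] [ 0.473 -0.115  0.083]
green 53 zmax 0.080 top med [ 0.5822 -0.1343  0.078 ] range [ 0.574 -0.142  0.076] [ 0.59  -0.125  0.081]
orange 94 zmax 0.118 top med [ 0.5315 -0.1914  0.1172] range [ 0.513 -0.208  0.114] [ 0.555 -0.179  0.12 ]
white 474 zmax 0.082 top med [ 0.5209 -0.1856  0.08  ] range [ 0.499 -0.229  0.076] [ 0.588 -0.16   0.12 ]
side bench z 0.01477400819004937
red 15 zmax 0.081 top med [ 0.4671 -0.1244  0.0802] range [ 0.461 -0.128  0.079] [ 0.47  -0.118  0.082]
green 55 zmax 0.079 top med [ 0.5794 -0.1362  0.0782] range [ 0.57  -0.145  0.076] [ 0.588 -0.128  0.08 ]
orange 576 zmax 0.117 top med [ 0.5306 -0.1983  0.1169] range [ 0.511 -0.212  0.112] [ 0.554 -0.18   0.12 ]
white 577 zmax 0.081 top med [ 0.5159 -0.1988  0.0801] range [ 0.497 -0.23   0.075] [ 0.586 -0.16   0.12 ]
foot ((353.49310302734375, 174.952880859375), 46.355323791503906) ((355.2042236328125, 171.28163146972656), (80.99542236328125, 86.06768035888672), 49.96955871582031)
3801 [ 0.44754318 -0.28141467  0.00611026] [ 0.62176396 -0.10663854  0.01996931] [ 0.53465357 -0.1940266   0.01303978]
```

View pics/topcrop.png

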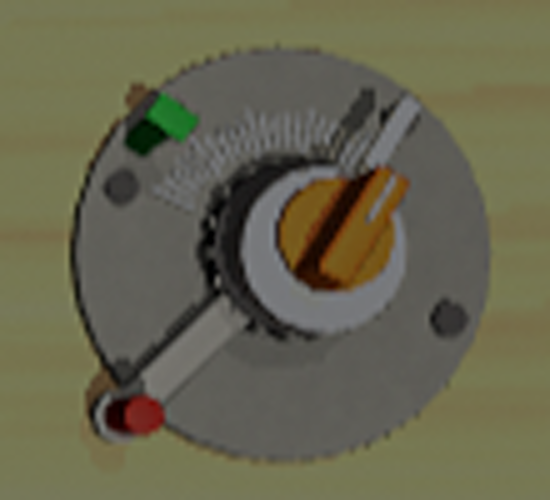

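```bash
python3 - <<'E'
from h import *
A=np.array([.534,-.194])
for n,b in dict(top=(300,410,120,220),side=(290,420,225,350)).items():
    c=dict(np.load(n+"0.npz"));P=cloud(c)[b[2]:b[3],b[0]:b[1]].reshape(-1,3)
    d=P[:,:2]-A;r=np.hypot(*d.T);a=np.arctan2(d[:,1],d[:,0])
    q=(r>.045)&(r<.066)&(P[:,2]>.066)&(P[:,2]<.085);
    print(n,np.round(sorted(a[q]),2),"med r",np.median(r[q]), P[q].mean(0))
    t=P[(P[:,2]>.111)&(P[:,2]<.125)&(r<.04)]
    if len(t): 
        (cx,cy),sz,ang=cv2.minAreaRect(t[:,:2].astype(np.float32)*1000);print("knob top",cx,cy,sz,ang,len(t))
        w,V=np.linalg.eigh(np.cov(t[:,:2].T));print(np.arctan2(V[1,1],V[0,1]))
E
```

```text
top [-0.63 -0.62 -0.62 -0.62 -0.61 -0.61 -0.61 -0.6  -0.6  -0.59 -0.59 -0.59
 -0.59 -0.58 -0.58 -0.57 -0.57 -0.57 -0.56 -0.56 -0.55 -0.55 -0.55 -0.54
 -0.54 -0.54 -0.53 -0.53 -0.53 -0.53 -0.52 -0.52 -0.51 -0.51 -0.5  -0.5
 -0.5  -0.49 -0.49 -0.48 -0.48] med r 0.05406861762611388 [ 0.58008926 -0.22257167  0.07610179]
knob top 535.0279541015625 -194.2616424560547 (14.095738410949707, 46.183128356933594) 57.45318603515625 206
2.579247700385403
side [-0.69 -0.68 -0.67 -0.67 -0.67 -0.67 -0.67 -0.67 -0.66 -0.66 -0.66 -0.65
 -0.65 -0.65 -0.64 -0.64 -0.64 -0.64 -0.63 -0.63 -0.63 -0.63 -0.63 -0.63
 -0.63 -0.62 -0.62 -0.61 -0.61 -0.61 -0.6  -0.6  -0.6  -0.6  -0.59 -0.59
 -0.59 -0.58 -0.58 -0.58 -0.58 -0.57 -0.56 -0.56 -0.56 -0.56 -0.56 -0.55
 -0.55 -0.55 -0.54 -0.53 -0.53 -0.52 -0.52 -0.52 -0.52 -0.52  0.83  0.86
  0.86  0.89  0.91  0.91  0.93  0.99  0.99] med r 0.055542762636631555 [ 0.57770067 -0.21357714  0.0759219 ]
knob top 532.741455078125 -195.78184509277344 (14.455056190490723, 45.81790542602539) 58.61473846435547 288
2.562672563765286
```

The crop confirms the target: grey foot, orange knob, red peg, green flag, with the pointer well clockwise of the flag. Checks against the given sizes:
- Axis at about (0.534, -0.195).
- Peg radius 99 mm (should be 100) and flag radius 75.5 mm (should be 76).
- Knob top 46x14 mm.

Next I'll plan the joint paths.

```bash
cat >> h.py <<'E'
A=np.array([.5343,-.1947]);PEG0=2.321;FLAG=0.898;KN=-.566
def rot(t):
    c,s=np.cos(t),np.sin(t)
    return R.from_matrix(np.array([[0,c,s],[0,s,-c],[-1,0,0]])).as_rotvec()
def pegpose(a,z=.049,off=0.):
    th=PEG0+a
    return [A[0]+.1*np.cos(th),A[1]+.1*np.sin(th),z]
E
python3 - <<'E'
from h import *
from cell import inverse_kinematics as ik,manip
print(manip.state()["clock"])
for f in(-1,1):
    for a in (0,.25,.5,.75,1): 
        q=ik(pegpose(a),rot(PEG0+a+f*np.pi/2)); print("peg",f,a,None if q is None else np.round(q,2))
    for g in np.linspace(KN,FLAG,4):
        q=ik([*A,.086],rot(g+f*np.pi/2)); print("knob",f,g,None if q is None else np.round(q,2))
E
```

```text
0.1
peg -1 0 [-0.31  0.11  2.18 -0.    0.86 -1.06]
peg -1 0.25 [-0.36  0.09  2.2   0.    0.86 -1.36]
peg -1 0.5 [-0.41  0.08  2.21 -0.    0.85 -1.66]
peg -1 0.75 [-0.46  0.09  2.2  -0.    0.86 -1.96]
peg -1 1 [-0.51  0.11  2.17  0.    0.86 -2.26]
knob -1 -0.566 [-0.39  0.21  1.98 -0.    0.96  1.74]
knob -1 -0.07799999999999996 [-0.39  0.21  1.98  0.    0.96  1.26]
knob -1 0.41000000000000003 [-0.39  0.21  1.98 -0.    0.96  0.77]
knob -1 0.898 [-0.39  0.21  1.98 -0.    0.96  0.28]
peg 1 0 [-0.31  0.11  2.18  0.    0.86  2.08]
peg 1 0.25 [-0.36  0.09  2.2   0.    0.86  1.79]
peg 1 0.5 [-0.41  0.08  2.21 -0.    0.85  1.48]
peg 1 0.75 [-0.46  0.09  2.2  -0.    0.86  1.18]
peg 1 1 [-0.51  0.11  2.17 -0.    0.86  0.89]
knob 1 -0.566 [-0.39  0.21  1.98 -0.    0.96 -1.4 ]
knob 1 -0.07799999999999996 [-0.39  0.21  1.98  0.    0.96 -1.89]
knob 1 0.41000000000000003 [-0.39  0.21  1.98 -0.    0.96 -2.37]
knob 1 0.898 None
```

```bash
python3 - <<'E'
from h import *
from cell import manip,cams
H=np.pi/2
def st(l):
    s=manip.state();print(l,round(s["clock"],2),np.round(s["tool_pos"],4),"F",np.round(s["contact_force"],1),"w",round(s["gripper_width"],4))
manip.move_pose(pegpose(0,.20),rot(PEG0+H)); st("above")
s=manip.state();c=cams.capture("wrist");cv2.imwrite("pics/w1.png",c["image"])
T=np.eye(4);T[:3,:3]=R.from_rotvec(s["tcp_rot"]).as_matrix();T[:3,3]=s["tool_pos"];T=T@c["T_tool_cam"]
P=cloud(c,T);m=masks(c["image"])["red"]&(P[...,2]>.072)&(P[...,2]<.09)
q=P[m];print("peg",len(q),np.median(q,0),q.min(0),q.max(0),"want",pegpose(0))
E
```

```text
above 2.78 [ 0.4664 -0.1211  0.2001] F [0.7 0.2 0.4] w 0.0881
peg 83 [ 0.46875974 -0.12159774  0.08048547] [ 0.46309579 -0.12815539  0.07888616] [ 0.47410985 -0.11510998  0.08219583] want [np.float64(0.46612122286987673), np.float64(-0.12154499778524383), 0.049]
```

View pics/w1.png

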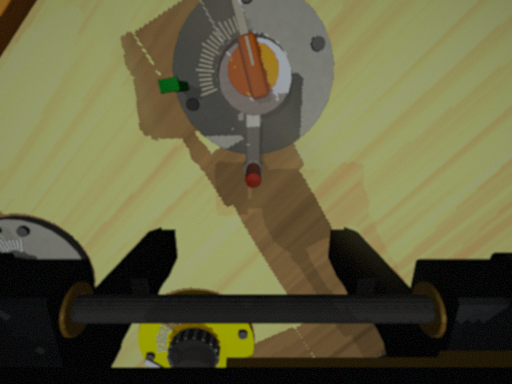

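The wrist view shows the red peg at (253,176), midway between the jaws. Its measured position agrees with the plan to within 3 mm. I'll grip the peg and swing it counter-clockwise.

```bash
cat >> h.py <<'E'
H=np.pi/2
def st(l):
    from cell import manip
    s=manip.state();print(l,round(s["clock"],2),np.round(s["tool_pos"],4),"F",np.round(s["contact_force"],1),"M",np.round(s["moment"],2),"w",round(s["gripper_width"],4));return s
E
python3 - <<'E'
from h import *
from cell import manip,cams,inverse_kinematics as ik
manip.set_gripper(.045)
manip.move_linear(pegpose(0,.049)); st("down")
manip.set_gripper(0,force=20); st("grip")
for a in np.linspace(.14,.98,7):
    q=ik(pegpose(a),rot(PEG0+a+H)); manip.set_joints(q); s=st("a%.2f"%a)
    if np.hypot(*s["contact_force"][:2])>25: print("stop");break
c=cams.capture("top");cv2.imwrite("pics/top1.png",cv2.resize(c["image"][100:260,260:440],None,fx=3,fy=3))
E
```

```text
down 4.77 [ 0.467  -0.1218  0.0498] F [-0.6 -0.   0.3] M [0.08 0.11 0.06] w 0.0453
grip 5.33 [ 0.4663 -0.1216  0.0493] F [-0.6 -0.1  2.3] M [0.06 0.2  0.03] w 0.0152
a0.14 5.61 [ 0.4566 -0.1321  0.0493] F [-1.4 -0.9  4.1] M [-0.12  0.45  0.05] w 0.0148
a0.28 5.89 [ 0.4487 -0.1434  0.0493] F [-1.9 -0.8  5.2] M [-0.08  0.44  0.02] w 0.0151
a0.42 6.17 [ 0.4424 -0.1558  0.0493] F [-1.8 -0.9  5.4] M [-0.14  0.45 -0.04] w 0.0155
a0.56 6.46 [ 0.4378 -0.1691  0.0493] F [-3.3 -0.9  5.6] M [-0.15  0.58 -0.04] w 0.0151
a0.70 6.74 [ 0.4351 -0.1829  0.0493] F [-3.1 -1.   5.6] M [-0.2   0.66 -0.01] w 0.0153
a0.84 7.03 [ 0.4344 -0.1969  0.0492] F [-2.8 -2.   6.9] M [-0.33  0.67  0.01] w 0.0153
a0.98 7.31 [ 0.4356 -0.2109  0.0492] F [-3.9 -2.7  6.6] M [-0.4  0.7  0. ] w 0.0155
```

View pics/top1.png

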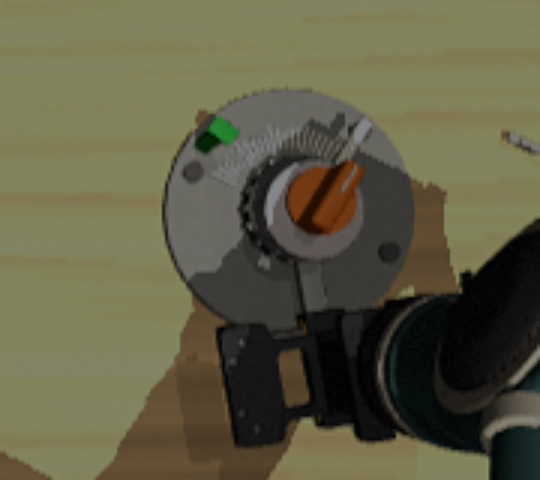

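The lever followed the swing to about 0.98 rad. I'll nudge it to 1.0, release, lift, and go over the knob.

```bash
python3 - <<'E'
from h import *
from cell import manip,cams,inverse_kinematics as ik
manip.set_joints(ik(pegpose(1.01),rot(PEG0+1.01+H))); st("1.01")
manip.set_gripper(.04)
p=pegpose(1.01,.17); manip.move_linear(p,rate=.2)
manip.move_pose([*A,.17],rot(KN-H)); s=st("above knob")
c=cams.capture("wrist");cv2.imwrite("pics/w2.png",c["image"])
T=np.eye(4);T[:3,:3]=R.from_rotvec(s["tcp_rot"]).as_matrix();T[:3,3]=s["tool_pos"];T=T@c["T_tool_cam"]
P=cloud(c,T);M=masks(c["image"])
for k,lo,hi in(("red",.072,.09),("green",.072,.09),("orange",.112,.124)):
    q=P[M[k]&(P[...,2]>lo)&(P[...,2]<hi)]
    if len(q):
        m=np.median(q,0);d=m[:2]-A;print(k,len(q),m,"r",np.hypot(*d),"ang",np.arctan2(d[1],d[0])%(2*np.pi))
    if k=="orange" and len(q): print(cv2.minAreaRect(q[:,:2].astype(np.float32)*1000))
E
```

```text
1.01 7.61 [ 0.436  -0.2133  0.0492] F [-4.2 -1.4  6.6] M [-0.25  0.73 -0.01] w 0.0154
above knob 9.75 [ 0.5331 -0.1943  0.1682] F [0.  0.6 0.6] M [-0.    0.15  0.02] w 0.0403
green 266 [ 0.58213293 -0.13490173  0.07846988] r 0.07657559808197131 ang 0.8961133727290123
orange 894 [ 0.53444421 -0.19424564  0.11816454] r 0.00047669968924547035 ang 1.26347168693293
((535.4086303710938, -194.6765899658203), (13.669179916381836, 45.506874084472656), 57.853355407714844)
```

View pics/w2.png

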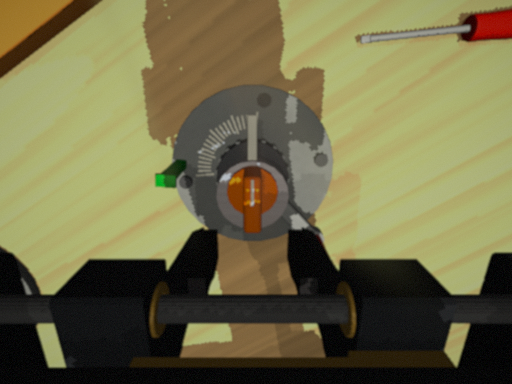

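The knob bar at (252,200) lies square between the jaws. The pointer at (252,130) is away from the flag at (165,180), and the lever is clear at lower right (loose). The flag measures at 0.897 rad on a 76.6 mm radius. I'll grip the knob and turn it counter-clockwise.

```bash
python3 - <<'E'
from h import *
from cell import manip,cams,inverse_kinematics as ik
manip.move_linear([*A,.087]); st("down")
manip.set_gripper(0,force=20); st("grip")
for g in np.linspace(KN,.898,6)[1:]:
    manip.set_joints(ik([*A,.087],rot(g-H))); st("g%.2f"%g)
manip.dwell(.4)
manip.set_gripper(.04); manip.move_linear([*A,.17],rate=.2); s=st("up")
c=cams.capture("wrist");cv2.imwrite("pics/w3.png",c["image"])
T=np.eye(4);T[:3,:3]=R.from_rotvec(s["tcp_rot"]).as_matrix();T[:3,3]=s["tool_pos"];T=T@c["T_tool_cam"]
P=cloud(c,T);M=masks(c["image"])
for k,lo,hi in(("green",.072,.09),("orange",.112,.124)):
    q=P[M[k]&(P[...,2]>lo)&(P[...,2]<hi)];m=np.median(q,0);d=m[:2]-A
    print(k,len(q),m,"r",np.hypot(*d),"ang",np.arctan2(d[1],d[0]))
    if k=="orange":
        print(cv2.minAreaRect(q[:,:2].astype(np.float32)*1000)); w,V=np.linalg.eigh(np.cov(q[:,:2].T)); print(np.arctan2(V[1,1],V[0,1])%np.pi)
E
```

```text
down 10.5 [ 0.5341 -0.1949  0.0869] F [ 0.1  0.1 -0.1] M [ 0.08  0.14 -0.  ] w 0.0402
grip 11.01 [ 0.5343 -0.1948  0.0871] F [-1.4 -0.5  0.2] M [ 0.03  0.21 -0.02] w 0.0136
g-0.27 11.39 [ 0.5342 -0.195   0.087 ] F [-1.8 -2.4  1.1] M [-0.27  0.27  0.1 ] w 0.014
g0.02 11.78 [ 0.5342 -0.1952  0.087 ] F [-1.6 -3.6  1. ] M [-0.61  0.42  0.05] w 0.0142
g0.31 12.16 [ 0.5343 -0.1955  0.0871] F [-1.4 -5.3 -0.8] M [-0.73  0.37  0.08] w 0.014
g0.61 12.54 [ 0.5344 -0.1957  0.0871] F [-0.8 -5.8 -0.9] M [-0.89  0.35  0.06] w 0.014
g0.90 12.93 [ 0.5345 -0.1959  0.087 ] F [-0.5 -7.1 -0.9] M [-1.    0.2   0.07] w 0.0141
up 14.45 [ 0.5341 -0.1946  0.1697] F [-0.5 -0.  -0.6] M [-0.05  0.18  0.01] w 0.0402
green 170 [ 0.58354786 -0.13130086  0.07863249] r 0.08027952981244066 ang 0.910368563501654
orange 895 [ 0.53513853 -0.19363892  0.11809128] r 0.0013524127753291742 ang 0.9020226603595027
((535.5635375976562, -193.32119750976562), (44.45464324951172, 13.814007759094238), 51.06765365600586)
0.8963819651019165
```

View pics/w3.png

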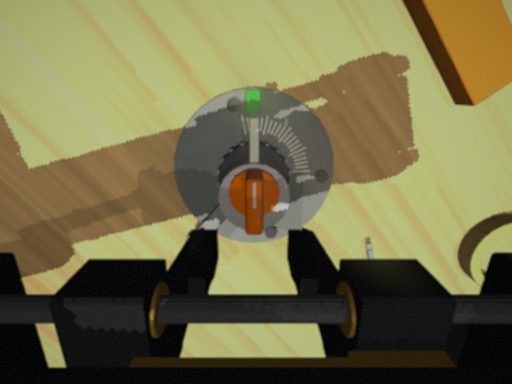

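The pointer now lies straight toward the flag at (253,98). The knob is at 0.896 rad against 0.898 to 0.91 for the flag. Next I'll swing the lever home.

```bash
python3 - <<'E'
from h import *
from cell import manip,cams,inverse_kinematics as ik
a0=1.0
manip.set_gripper(.045)
manip.move_pose(pegpose(a0,.17),rot(PEG0+a0+H)); manip.move_linear(pegpose(a0,.049)); st("down")
manip.set_gripper(0,force=20); st("grip")
for a in list(np.linspace(.86,0,7))+[-.02,-.04]:
    manip.set_joints(ik(pegpose(a),rot(PEG0+a+H))); s=st("a%.2f"%a)
    if np.hypot(*s["contact_force"][:2])>25: print("stop");break
manip.dwell(.2)
manip.set_gripper(.045); manip.move_linear(pegpose(0,.2),rate=.2)
manip.set_joints(np.array([1.0,-.1,1.6,0,1.4,1.5])*[1,1,1,1,1,1]) if False else None
s=st("up")
c=cams.capture("wrist");cv2.imwrite("pics/w4.png",c["image"])
T=np.eye(4);T[:3,:3]=R.from_rotvec(s["tcp_rot"]).as_matrix();T[:3,3]=s["tool_pos"];T=T@c["T_tool_cam"]
P=cloud(c,T);M=masks(c["image"])
for k,lo,hi in(("red",.072,.09),("green",.072,.09),("orange",.112,.124)):
    q=P[M[k]&(P[...,2]>lo)&(P[...,2]<hi)];q=q[np.hypot(*(q[:,:2]-A).T)<.13];m=np.median(q,0);d=m[:2]-A
    print(k,len(q),m,"r",np.hypot(*d),"ang",np.arctan2(d[1],d[0]))
    if k=="orange": w,V=np.linalg.eigh(np.cov(q[:,:2].T)); print(np.arctan2(V[1,1],V[0,1])%np.pi)
E
```

```text
down 16.38 [ 0.4368 -0.2129  0.0496] F [-0.5 -0.6 -0.7] M [ 0.04  0.19 -0.02] w 0.0452
grip 16.94 [ 0.4362 -0.2128  0.0495] F [-0.5  0.1  2.6] M [-0.09  0.26 -0.02] w 0.0154
a0.86 17.23 [ 0.4347 -0.1984  0.0494] F [-0.1  2.5  4.5] M [ 0.24  0.19 -0.02] w 0.0155
a0.72 17.51 [ 0.4352 -0.1843  0.0494] F [-1.6  1.9  5.2] M [ 0.27  0.22 -0.02] w 0.0152
a0.57 17.79 [ 0.4378 -0.1702  0.0494] F [-0.3  1.9  5. ] M [ 0.36  0.26 -0.05] w 0.015
a0.43 18.08 [ 0.4424 -0.1566  0.0494] F [-0.7  3.   5.9] M [0.34 0.22 0.01] w 0.0155
a0.29 18.38 [ 0.4488 -0.1438  0.0494] F [0.1 2.5 5.6] M [0.36 0.23 0.  ] w 0.0155
a0.14 18.66 [ 0.457  -0.1321  0.0494] F [-0.1  2.2  6.4] M [0.38 0.23 0.03] w 0.0152
a0.00 18.94 [ 0.4665 -0.1219  0.0494] F [-0.2  1.7  6.5] M [ 0.32  0.3  -0.  ] w 0.0154
a-0.02 19.19 [ 0.4666 -0.1217  0.0493] F [-5.1 -3.3  9.1] M [-0.55  0.92  0.08] w 0.015
a-0.04 19.44 [ 0.4668 -0.1217  0.0492] F [-9.3 -9.3 11.4] M [-1.4   1.63  0.11] w 0.0151
up 21.15 [ 0.4653 -0.1212  0.1988] F [ 0.6 -0.1 -0. ] M [0.05 0.12 0.02] w 0.045
red 79 [ 0.4685841  -0.12053077  0.08046712] r 0.09909416738843926 ang 2.295837345913467
green 268 [ 0.58090263 -0.13501651  0.07850333] r 0.07572267931336006 ang 0.9078544770770806
orange 801 [ 0.53549013 -0.19413607  0.11821412] r 0.0013169767799222978 ang 0.4425039306188379
0.8995399777144413
```

View pics/w4.png

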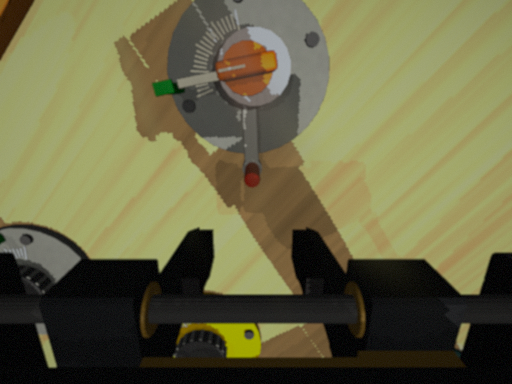

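The peg is back at its starting spot, (252,176), and the reaction force rose against the end stop. The pointer at (200,80) points at the flag at (163,88). Knob and flag agree to within 0.01 rad, and the gripper is 120 mm clear. I'll hand the job in.

```bash
python3 - <<'E'
from cell import order,manip
order.close_job(); print(manip.state()["clock"])
E
```

```text
the job is handed in; nothing more can be done
the job is handed in; nothing more can be done
```

The orange-knobbed stop is re-set and locked, and I handed the job in at about 21 s of the 64 s allowed. The hand-in reports no verdict, so what follows rests on my own checks.

- **Loosening:** I swung the red-pegged lever counter-clockwise, commanded to 1.01 rad, and the peg followed. I did not measure its final angle with a camera, but I found and gripped it again at the 1.0 rad position.
- **Setting:** I turned the knob about 1.46 rad counter-clockwise. The last view gives the knob at 0.900 rad and the flag at 0.908 rad, well within the 0.18 rad allowed.
- **Locking:** I swung the lever back until the sideways force rose to about 13 N at the end stop. The peg measured within 0.01 to 0.03 rad of its starting position.
- **Release:** The gripper was open and clear at 0.20 m when I handed in. The robot never went near the blue-knobbed stop or the yellow decoy.

No check failed. The only disagreements were 1–4 mm differences between camera measurements, most of them within about the 2 mm calibration error. The largest was the flag radius, which read 80 mm instead of 76 mm in one wrist view.

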